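# Push the sherd tray home and lock it in the shaker

## Robot

A 6-joint arm with a two-finger parallel gripper is mounted at the origin on the work surface. World frame = base frame: x ahead of the robot, y to its left, z up, the work surface at z = 0. Lengths are in m, angles in rad, forces in N, time in s.
With the tool pointing down it reaches from about 0.3 to 1 m from the base axis. Payload 5.1 kg.
Tool frame: the origin (TCP) lies on the mounting face of the last link; the fingertips stand 190 mm ahead of it and the grasp point (between the pads) lies 171 mm ahead of it; z points along the fingers, y is the line along which they close (so a half turn about z gives the same grasp; the last joint's range is limited). The gripper opens to 95 mm and grips with 3 to 60 N. Pads are 20 mm wide; open, the fingers measure 119 mm over their backs; the gripper's body (75 mm by 180 mm) begins 59 mm behind the grasp point.
Start: joints at [-1.428, 0.124, 1.65, -0, 1.367, -0.083], TCP at [0.145, -0.633, 0.405] pointing down, gripper open.
Joint ranges: [-2.61, 2.61], [-1.02, 2.33], [0.03, 2.71], [-1.35, 4.49], [0.32, 2.68], [-2.91, 2.91]. Speed limits (rad/s): [2.57, 2.57, 3.14, 3.14, 3.14, 3.14].

## Interface

Orientations are given as a unit quaternion [x, y, z, w].
In Python, from plant import bot gives the robot as it stands. The module is installed in compiled form; this text tells all that it offers.
- The arm moves only by the shell command python3 -m crank 'ROWS' [FORCE]. ROWS is JSON, a list that holds one entry, the list of rows, each a list of 5 numbers: the closure, from 0 (fully open) to 1 (shut), then the shift along the tool's x, y, z in cm, then the turn about the tool's z in degrees. In form: [[[fingers, x, y, z, twist], ...]]. A call has 1 to 8 rows; each row is the pose to reach, as a shift and turn from the pose commanded when the call began, along the tool's axes at that moment; what a row does not reach only later rows make up. A row lasts 1/10 s, in which the tool goes at most 50 mm and 8.59 degrees, less where a joint would pass 70% of its speed; a pose out of reach is approached as far as the arm can. A call with a gripper value outside its range is refused whole. The fingers move at their own pace and stop on an object; FORCE is the grip in N (left out, the last holds). Time passes only in rows, so rows that repeat a pose let the fingers close. It gives the time, the measured TCP pose, the force, the opening and the grip force at its end, in the units of the state.
- bot.get_obs(): the state, without advancing time (a new reading comes with each control period).
- bot.capture(name): name is "side" or "top"; returns the picture (400x640x3 uint8, red, green, blue); there is no depth.
- bot.get_calibration(name): a dict with "fx", "fy", "cx", "cy" (pixels), "origin" and "rotation" of the camera in the world. Camera axes: x right, y down, z forward; pixel columns grow to the right and rows downward; lengths in m; the calibration is good to about 2 mm. A picture is of the moment at which its call begins. get_calibration takes no time and is no camera call.
- bot.hand_in(): hands the job in; it is judged then, once.
The state is a dict: "time_s": time; "qpos": joint angles; "qvel": joint speeds; "joint_efforts": joint torques, N m; "position": TCP position; "orientation": TCP orientation; "force": force on the tool from outside, world axes, zero at the start; "ft_torque": the same for the moment, N m; "gripper_width": finger opening in m; "grasp_force": force on a finger pad.
Only numpy, scipy, OpenCV 4.12 (cv2) and the standard library are available. Lean on these libraries where they do the work, as an engineer would, in place of code of your own. Each camera call takes 0.05 s, during which the arm holds its last target. There are 200 camera calls.

## Task

Push the loaded sherd tray along the shaker's deck until it is fully home against the back stop, then push the locking lever past its first notch all the way to its second stop, so that the bolt stands in front of the tray. Only push: do not lift or tip the tray or lift the sherds in it, and leave the things around it where they are.

Things in the scene. Friction and masses are not known exactly. Their poses are not given: they have to be found in the camera images.
- shaker: fixed bench shaker, 300 mm (x) by 380 mm (y), turned by up to 0.25 rad. Origin on the table below it; x leads away from the robot to its back stop, y to its left, z up. Flat deck 60 mm above the table, from x = -130 to +160 mm. The tray bay runs along x, middle line y = -70 mm: side rails 20 mm high, 190 mm apart; back stop 30 mm high, its face at x = +140 mm
- tray_home (a point): fixed point on the deck at (+70, -70, +60 mm) in the shaker's frame, same axes: the tray is home when its centre is above this point
- tray_center (a point): centre of the loose grey open tray, half-way up (22.5 mm above the deck). Tray 140 mm (x, along the bay) by 180 mm by 45 mm tall, walls 4 mm, 0.3 to 0.6 kg with its sherds. It rests on the deck between the rails with 5 mm play each side and starts 45 to 85 mm short of home, nearer the robot. Its near wall, 70 mm from this centre, is flat and free to push
- lock_lever (a joint): lever travel in m, along the shaker's -y (towards the bay). 0 to 0.012 unlocked (start); 0.030 first notch; 0.060 second, solid stop. Sprung detents before and after the notch take about 8 N, elsewhere 2 to 4 N; it stays where left. It carries an 18 mm round bolt that slides out in front of the home tray (axis at shaker x = -15 mm, 6 mm clear of the wall); a tray not home blocks it
- lever_paddle (a point): centre of the lever's upright black thumb paddle, 34 mm (shaker x) by 14 mm (shaker y) by 28 mm tall, on a 12 mm steel stem; at lever 0 it is at (-15, +145, +137 mm) in the shaker's frame. Its underside is 13 mm and its top 41 mm above the housing's top. Push on its left (+y) face
- housing_top (a point): centre of the flat top of the white latch housing, 110 mm above the table, shaker axes. The housing, left of the bay, is 185 mm (x) by 150 mm (y) by 50 mm tall; the lever stands in a slot in its top
- rim_sherd: loose flat rim sherd, 52 mm across, 12 mm thick, lying on the deck in front of the housing; origin under its middle; to be left where it is
- loupe: loose black hand loupe, 40 mm diameter, 34 mm tall, standing on the far part of the housing's top, about 100 mm beyond the lever; origin under its middle; to be left where it is
- water_bottle: loose white bottle, 60 mm diameter, 150 mm tall, on the table to the left; origin under its middle; to be left where it is
- mug: loose white mug, 76 mm diameter, 85 mm tall, on the table to the left; origin under its middle; to be left where it is
- brush: loose brush lying on the table to the right; origin under its middle; to be left where it is
- caliper: loose steel caliper, 210 mm long, lying flat on the table to the right; origin under its middle; to be left where it is
- tray_sherd_a: loose flat potsherd, 40 to 52 mm across and 8 to 10 mm thick, lying in the tray; origin under its middle; rides along
- tray_sherd_b: loose flat potsherd, 40 to 52 mm across and 8 to 10 mm thick, lying in the tray; origin under its middle; rides along
- tray_sherd_c: loose flat potsherd, 40 to 52 mm across and 8 to 10 mm thick, lying in the tray; origin under its middle; rides along
- tray: the tray itself, origin under its middle, on the deck, x along the bay
Things that resemble listed ones, but are neither listed nor needed, are in the scene too. Leave any green look-alike of the tray alone.

How it is judged:
By the outcome, as a careful person would: the job done as asked, in the order asked, and still so for the second after the job is handed in, with the robot touching nothing.
It also fails if it takes over 45 s, if anything falls off the work surface, if the arm or the gripper's body presses on something with over 40 N, if the wrist force passes 120 N, or if a joint passes its speed limit or range.

## Working session

There is one attempt and no reset: what is moved stays moved. The work goes in short steps, Python scripts to look and compute and a shell command to move; the robot and the scene stay as the last step left them, time stands still between calls to the robot, and variables do not carry over. Pictures are saved under pics/ and viewed, at most 10 in all, crops included, and the job is handed in when it is done.

```bash
mkdir -p pics; python3 - <<'E'
from plant import bot
import cv2
for n in("top","side"):
    cv2.imwrite(f"pics/{n}0.png",bot.capture(n)[:,:,::-1]); c=bot.get_calibration(n); print(n,c)
print(bot.get_obs())
E
```

```text
top {'fx': 412.40012618325073, 'fy': 412.40012618325073, 'cx': 316.6259126973458, 'cy': 200.3718409400863, 'origin': array([ 0.36689475, -0.00473903,  1.20337849]), 'rotation': array([-0.70081013,  0.71279912, -0.01340194,  0.02455527])}
side {'fx': 443.48171632603425, 'fy': 443.48171632603425, 'cx': 312.3628637185291, 'cy': 201.03922329229084, 'origin': array([0.15472988, 0.9173517 , 0.88523508]), 'rotation': array([-0.13695756,  0.8933438 , -0.42103746,  0.07685663])}
{'time_s': 0.1, 'qpos': array([-1.42759876e+00,  1.24436576e-01,  1.65152466e+00, -2.76383864e-05,
        1.36748359e+00, -8.26220844e-02]), 'qvel': array([-0.00031306, -0.0004565 , -0.00314327, -0.00184551,  0.00033021,
        0.00089761]), 'joint_efforts': array([-1.02934662e-04, -4.18879259e+01, -3.61096716e+01,  7.76817254e-02,
        4.61522676e-02, -5.83797578e-05]), 'position': array([ 0.14546173, -0.63328771,  0.40361933]), 'orientation': array([ 9.93631713e-01,  1.12672807e-01, -4.15705071e-05, -9.25250771e-04]), 'force': array([ 0.29830291, -1.14749081, -1.01402831]), 'ft_torque': array([-0.00529303, -0.02527612,  0.05013914]), 'grasp_force': 0.0, 'gripper_width': 0.09507132413043906}
```

View pics/top0.png

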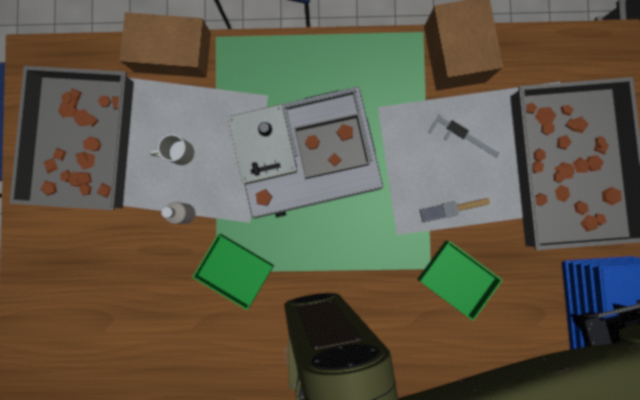

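View pics/side0.png

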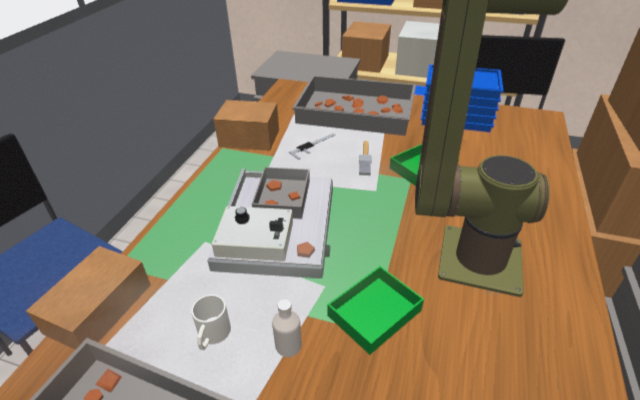

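Both views: the shaker sits at about top (310,150), with the grey tray in its bay at (332,146), the lever at (265,168), the loupe at (265,129) and the rim sherd at (264,197). Tray look-alikes are large grey trays at (72,138) and (580,162), and green trays at (234,271) and (459,280). By the description (on the deck, between rails, with 3 sherds), I choose (332,146). Here is one close crop to check.

```bash
python3 - <<'E'
import cv2
a=cv2.imread("pics/top0.png")[80:224,222:392]; cv2.imwrite("pics/crop0.png",cv2.resize(a,None,fx=4,fy=4,interpolation=cv2.INTER_CUBIC))
E
```

```text
(no output)
```

View pics/crop0.png

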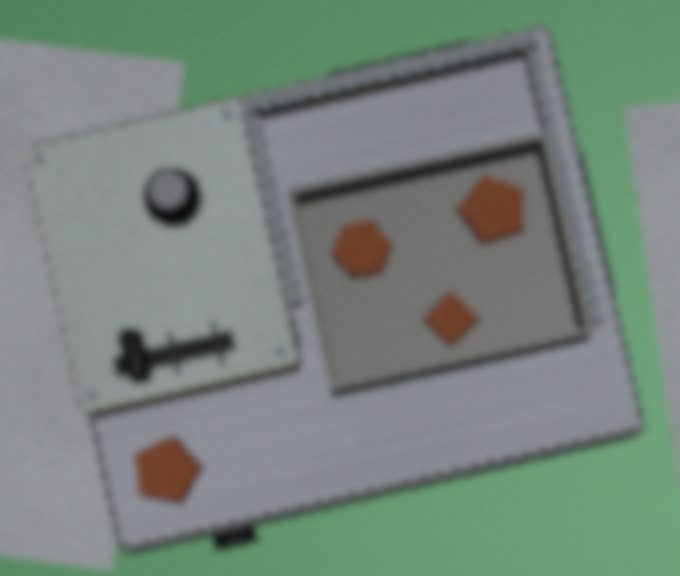

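The crop shows the grey tray with three sherds in the bay, its near rim running (333,395)–(588,337). It also shows the paddle at (133,355), the deck front edge (120,550)–(642,432) and the housing corners.

```bash
cat > h.py <<'E'
from plant import bot
import numpy as np, cv2
from scipy.spatial.transform import Rotation as R
from scipy.optimize import least_squares
def ray(n,uv,z):
    c=bot.get_calibration(n); M=R.from_quat(c["rotation"]).as_matrix()
    d=M@np.array([(uv[0]-c["cx"])/c["fx"],(uv[1]-c["cy"])/c["fy"],1]); o=np.array(c["origin"])
    return o+d*(z-o[2])/d[2]
crop=lambda p:(p[0]/4+222-.375,p[1]/4+80-.375)
def S2W(s,p): # shaker pose s=(x,y,th)
    c,n=np.cos(s[2]),np.sin(s[2]); return np.array([s[0]+c*p[0]-n*p[1],s[1]+n*p[0]+c*p[1]])
def W2S(s,w):
    c,n=np.cos(s[2]),np.sin(s[2]); d=np.array(w[:2])-s[:2]; return np.array([c*d[0]+n*d[1],-n*d[0]+c*d[1]])
E
python3 - <<'E'
from h import *
P={k:ray("top",crop(p),z) for k,p,z in [("dFL",(120,550),.06),("dFR",(642,432),.06),("dBR",(548,28),.09),("hFL",(33,148),.11),("hFR",(242,100),.11),("hNR",(298,365),.11),("hNL",(90,413),.11),
("pad",(133,355),.151),("tNL",(333,395),.105),("tNR",(588,337),.105),("tFL",(295,193),.105),("tFR",(542,142),.105),("rim",(167,470),.072),("loupe",(173,195),.144)]}
dist=lambda a,b:np.linalg.norm(P[a][:2]-P[b][:2])
print("front",dist("dFL","dFR"),"hous",dist("hFL","hFR"),dist("hFR","hNR"),"tray",dist("tNL","tNR"),dist("tNL","tFL"))
obs=[("dFL",(None,.19)),("dFR",(None,-.19)),("pad",(-.015,.14))]
d=(P["dFL"]-P["dFR"])[:2]; print("angles",[np.arctan2(-(P[a]-P[b])[0],(P[a]-P[b])[1]) for a,b in(("dFL","dFR"),("hFL","hFR"),("hNL","hNR"),("tNL","tNR"))])
def f(s):
    r=[]
    for k,t in obs:
        e=W2S(s,P[k])
        r+=[e[i]-t[i] for i in(0,1) if t[i] is not None]
    a=np.mean([W2S(s,P["dFL"])[0]-W2S(s,P["dFR"])[0]]); b=W2S(s,P["hNL"])[0]-W2S(s,P["hNR"])[0]; c=W2S(s,P["hFL"])[0]-W2S(s,P["hFR"])[0]
    return r+[a,b,c]
s=least_squares(f,[.5,0,0]).x; print("s",s)
for k in P: print(k,P[k].round(4),W2S(s,P[k]).round(4))
np.save("s.npy",s)
E
```

```text
front 0.37142513910148856 hous 0.14444096947042376 0.18342900334512557 tray 0.17488388518654047 0.13915732219407229
angles [np.float64(0.20526248657300764), np.float64(0.2077271164609807), np.float64(0.20942426027802863), np.float64(0.2063422198739563)]
s [0.55131822 0.03752813 0.20426729]
dFL [0.385  0.1941 0.06  ] [-0.1311  0.1871]
dFR [ 0.4607 -0.1695  0.06  ] [-0.1307 -0.1844]
dBR [ 0.7369 -0.1079  0.09  ] [ 0.1523 -0.1801]
hFL [0.6558 0.242  0.11  ] [0.1438 0.179 ]
hFR [0.6856 0.1007 0.11  ] [0.1443 0.0346]
hNR [0.5055 0.0654 0.11  ] [-0.0392  0.0366]
hNL [0.4759 0.2048 0.11  ] [-0.0399  0.1791]
pad [0.5088 0.1689 0.151 ] [-0.015   0.1373]
tNL [0.4856 0.0426 0.105 ] [-0.0634  0.0183]
tNR [ 0.5214 -0.1286  0.105 ] [-0.063  -0.1566]
tFL [0.6227 0.0661 0.105 ] [0.0757 0.0135]
tFR [ 0.654  -0.1008  0.105 ] [ 0.0725 -0.1563]
rim [0.4394 0.1591 0.072 ] [-0.085   0.1418]
loupe [0.6139 0.1431 0.144 ] [0.0827 0.0907]
```

```bash
cat >> h.py <<'E'
def go(px,py,ztip,yaw_off=0): # shift to shaker (px,py), fingertip height ztip, tool x along shaker x + yaw_off
    s=np.load("s.npy"); s[2]=.206
    o=bot.get_obs(); M=R.from_quat(o["orientation"]).as_matrix()
    t=np.r_[S2W(s,(px,py)),ztip+.19]; d=M.T@(t-o["position"])*100
    yaw=np.arctan2(M[1,0],M[0,0]); tw=np.degrees((yaw-s[2]-yaw_off+np.pi)%(2*np.pi)-np.pi)
    print("cm",d.round(2),"twist",tw.round(2),"at shaker",W2S(s,o["position"]).round(4),"tip z",round(o["position"][2]-.19,4),"F",o["force"].round(1),"t",o["time_s"])
E
python3 -c "
from h import *
go(-.105,-.07,.21);go(-.105,-.07,.072)"
```

```text
cm [ 43.94 -49.5    0.46] twist 1.14 at shaker [-0.5345 -0.5736] tip z 0.2136 F [ 0.3 -1.1 -1. ] t 0.1
cm [ 43.94 -49.47  14.26] twist 1.14 at shaker [-0.5345 -0.5736] tip z 0.2136 F [ 0.3 -1.1 -1. ] t 0.1
```

```bash
python3 -m crank '[[[0,3,-3,0,1.1],[0,6,-7,0,1.1],[0,10,-11,0,1.1],[0,13,-15,0,1.1],[0,16,-18,0,1.1],[0,19,-22,0,1.1],[0,22,-25,0,1.1],[0,22,-25,0,1.1]]]' && python3 -c "
from h import *
go(-.105,-.07,.21)"
```

```text
time_s: 0.9
position: [0.3054, -0.3371, 0.4043]
orientation: [0.994, 0.106, 0.0, -0.001]
force: [0.2, -0.3, -0.6]
gripper_width: 0.095
grasp_force: 0.0
cm [ 21.38 -24.51   0.48] twist 0.35 at shaker [-0.3173 -0.3164] tip z 0.2143 F [ 0.2 -0.3 -0.6] t 0.9
```

```bash
python3 -m crank '[[[0,3,-3.5,0,0.4],[0,6,-7,0,0.4],[0,9.5,-11,0,0.4],[0,13,-15,0,0.4],[0,16.5,-19,0,0.4],[0,20,-23,0,0.4],[0,21.4,-24.5,0.4,0.4],[0,21.4,-24.5,0.4,0.4]]]' && python3 -c "
from h import *
go(-.105,-.07,.072)"
```

```text
time_s: 1.7
position: [0.4642, -0.0545, 0.3998]
orientation: [0.995, 0.102, -0.001, -0.001]
force: [-0.9, -0.7, -0.3]
gripper_width: 0.0952
grasp_force: 0.0
cm [-0.08 -0.21 13.78] twist -0.09 at shaker [-0.1041 -0.0723] tip z 0.2098 F [-0.9 -0.7 -0.3] t 1.7
```

Now I descend to 12 cm, leaving the tips about 30 mm above the deck, and look before going lower.

```bash
python3 -m crank '[[[0,-0.1,-0.2,4,0],[0,-0.1,-0.2,8,0],[0,-0.1,-0.2,11,0],[0,-0.1,-0.2,12,0],[0,-0.1,-0.2,12,0]]]' && python3 - <<'E'
from h import *
go(-.105,-.07,.072)
a=bot.capture("side")[130:290,180:400,::-1]; b=bot.capture("top")[70:230,210:430,::-1]
cv2.imwrite("pics/pre.png",cv2.resize(np.vstack([a,b]),None,fx=1.85,fy=1.85,interpolation=cv2.INTER_CUBIC))
E
```

```text
time_s: 2.2
position: [0.4611, -0.0558, 0.2792]
orientation: [0.995, 0.099, -0.002, -0.001]
force: [0.0, -0.3, -0.0]
gripper_width: 0.0949
grasp_force: 0.0
cm [ 0.25 -0.29  1.72] twist -0.43 at shaker [-0.1074 -0.0729] tip z 0.0892 F [ 0.  -0.3 -0. ] t 2.2
```

View pics/pre.png

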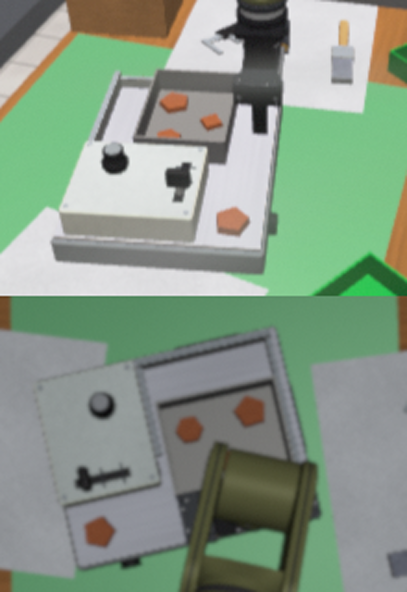

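The gripper stands clear in front of the tray's near wall: the left finger is at crop (258,120), the tray is at (185,110), and the rim sherd is well aside at (232,220). Next I lower and push slowly.

```bash
python3 -m crank '[[[0,0.2,-0.3,1,-0.4],[0,0.2,-0.3,1.7,-0.4],[0,1,-0.3,1.7,-0.4],[0,2,-0.3,1.7,-0.4],[0,3,-0.3,1.7,-0.4],[0,3.5,-0.3,1.7,-0.4],[0,4,-0.3,1.7,-0.4],[0,4.5,-0.3,1.7,-0.4]]]' && python3 -c "
from h import *
go(-.010,-.07,.072)"
```

```text
time_s: 3.1
position: [0.5055, -0.0432, 0.2638]
orientation: [0.995, 0.103, -0.001, -0.0]
force: [-5.5, -1.9, 3.7]
gripper_width: 0.095
grasp_force: 2.3
cm [5.14 0.04 0.17] twist 0.05 at shaker [-0.0614 -0.0697] tip z 0.0738 F [-5.5 -1.9  3.7] t 3.1
```

```bash
python3 -m crank '[[[0,0.6,0,0,0],[0,1.2,0,0,0],[0,1.8,0,0,0],[0,2.4,0,0,0],[0,3,0,0,0],[0,3.5,0,0,0],[0,4,0,0,0],[0,4,0,0,0]]]' && python3 -c "
from h import *
go(-.010,-.07,.072)"
```

```text
time_s: 3.9
position: [0.5452, -0.0349, 0.2638]
orientation: [0.995, 0.103, 0.001, -0.0]
force: [-0.4, -0.1, -0.8]
gripper_width: 0.0953
grasp_force: 0.0
cm [1.08 0.04 0.18] twist 0.04 at shaker [-0.0208 -0.0697] tip z 0.0738 F [-0.4 -0.1 -0.8] t 3.9
```

```bash
python3 -m crank '[[[0,0.2,0,0,0],[0,0.4,0,0,0],[0,0.6,0,0,0],[0,0.8,0,0,0]]]'; python3 -m crank '[[[0,0.2,0,0,0],[0,0.3,0,0,0]]]' && python3 -c "
from h import *
go(-.010,-.07,.072)"
```

```text
time_s: 4.3
position: [0.5523, -0.0334, 0.2637]
orientation: [0.995, 0.103, -0.0, 0.0]
force: [-2.9, -0.8, 1.6]
gripper_width: 0.0952
grasp_force: 1.9
time_s: 4.5
position: [0.5553, -0.0328, 0.2638]
orientation: [0.995, 0.103, -0.0, -0.0]
force: [-4.4, -1.1, 2.7]
gripper_width: 0.0951
grasp_force: 2.0
cm [0.05 0.04 0.18] twist 0.03 at shaker [-0.0105 -0.0697] tip z 0.0738 F [-4.4 -1.1  2.7] t 4.5
```

```bash
for i in 1; do python3 -m crank '[[[0,0.1,0,0,0],[0,0.2,0,0,0]]]'; done; python3 -m crank '[[[0,0.1,0,0,0],[0,0.2,0,0,0]]]'; python3 -c "
from h import *
go(-.010,-.07,.072)"
```

```text
time_s: 4.7
position: [0.5572, -0.0324, 0.2638]
orientation: [0.995, 0.103, -0.0, -0.0]
force: [-3.4, -0.4, 1.2]
gripper_width: 0.0951
grasp_force: 1.9
time_s: 4.9
position: [0.5585, -0.0322, 0.2638]
orientation: [0.995, 0.103, -0.002, 0.0]
force: [-12.0, -2.9, 7.8]
gripper_width: 0.0955
grasp_force: 6.1
cm [-0.27  0.03  0.18] twist 0.06 at shaker [-0.0073 -0.0697] tip z 0.0738 F [-12.   -2.9   7.8] t 4.9
```

```bash
python3 -m crank '[[[0,0.1,0,0,0],[0,0.1,0,0,0],[0,0.1,0,0,0]]]'; python3 -c "
from h import *
go(-.010,-.07,.072)"
```

```text
time_s: 5.2
position: [0.5589, -0.0322, 0.2637]
orientation: [0.995, 0.104, -0.003, 0.0]
force: [-13.2, -3.4, 9.2]
gripper_width: 0.0949
grasp_force: 6.8
cm [-0.32  0.02  0.18] twist 0.08 at shaker [-0.0068 -0.0698] tip z 0.0737 F [-13.2  -3.4   9.2] t 5.2
```

Force is up at 13 N with no further travel, so the tray is home. Next I back off, raise and close the fingers, then take a check picture.

```bash
python3 -m crank '[[[0,-0.5,0,0,0],[0,-2,0,0,0],[0,-5,0,0,0],[0,-5,0,-3,0],[0.5,-5,0,-8,0],[1,-5,0,-13,0],[1,-5,-3,-14,0],[1,-5,-7,-14,0]]]'; python3 -m crank '[[[1,0,-4,0,0],[1,0,-8,0,0],[1,0,-12,0,0],[1,0,-16,0,0],[1,1,-20,0,0],[1,1,-20,0,0]]]'; python3 - <<'E'
from h import *
go(-.015,.197,.21)
b=bot.capture("top")[70:230,210:400,::-1]
cv2.imwrite("pics/home.png",cv2.resize(b,None,fx=3.6,fy=3.6,interpolation=cv2.INTER_CUBIC))
E
```

```text
time_s: 6.0
position: [0.4978, 0.0263, 0.4084]
orientation: [0.995, 0.102, 0.005, 0.0]
force: [-0.2, 0.2, -1.1]
gripper_width: 0.0685
grasp_force: 0.0
time_s: 6.6
position: [0.4652, 0.228, 0.4041]
orientation: [0.994, 0.106, 0.001, -0.001]
force: [0.3, -0.5, 0.2]
gripper_width: 0.0205
grasp_force: 0.0
cm [3.03 0.72 0.42] twist 0.33 at shaker [-0.0454  0.2041] tip z 0.2141 F [ 0.3 -0.5  0.2] t 6.6
```

View pics/home.png

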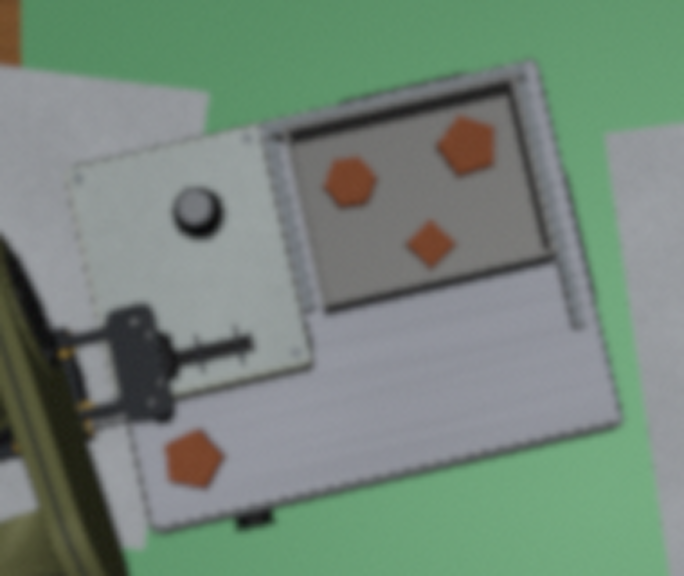

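The picture shows the tray flush against the back stop (near wall at (328,310)–(552,258)), with its sherds, the rim sherd and the loupe undisturbed. Next I descend beside the paddle's left face.

```bash
python3 -m crank '[[[1,3,0,0,0.3],[1,3,0,3,0.3],[1,3,0,6,0.3],[1,3,0,8,0.3],[1,3,0,8.8,0.3],[1,3,0,8.8,0.3]]]'; python3 - <<'E'
from h import *
s=np.load("s.npy"); s[2]=.206
for p in((328,310),(552,258)): print(W2S(s,ray("top",(p[0]/3.6+210,p[1]/3.6+70),.105)))
go(-.015,.150,.126)
a=bot.capture("side")[150:290,190:390,::-1]
cv2.imwrite("pics/lev.png",cv2.resize(a,None,fx=3.6,fy=3.6,interpolation=cv2.INTER_CUBIC))
E
```

```text
time_s: 7.25
position: [0.4948, 0.2296, 0.3146]
orientation: [0.995, 0.1, -0.001, 0.0]
force: [0.2, 0.1, -0.4]
gripper_width: 0.0003
grasp_force: 0.0
[-0.00251108  0.01509398]
[-0.00172003 -0.15630073]
cm [ 0.13  4.96 -0.14] twist -0.33 at shaker [-0.016   0.1996] tip z 0.1246 F [ 0.2  0.1 -0.4] t 7.25
```

View pics/lev.png

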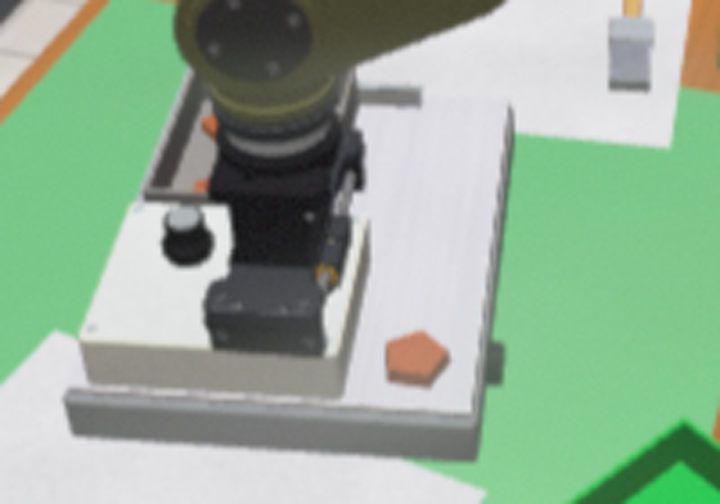

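The fingers stand left of the housing, clear of the loupe at (187,237) and the rim sherd at (417,357). Now I push along tool +y.

```bash
python3 -m crank '[[[1,0.1,1,-0.1,-0.3],[1,0.1,2,-0.1,-0.3],[1,0.1,3,-0.1,-0.3],[1,0.1,3.5,-0.1,-0.3],[1,0.1,4,-0.1,-0.3],[1,0.1,4.4,-0.1,-0.3],[1,0.1,4.7,-0.1,-0.3],[1,0.1,5,-0.1,-0.3]]]'; python3 -c "
from h import *
go(-.015,.107,.126)"
```

```text
time_s: 8.1
position: [0.5059, 0.1817, 0.3168]
orientation: [0.995, 0.103, 0.0, -0.0]
force: [-0.5, 1.6, 0.1]
gripper_width: 0.0004
grasp_force: 0.8
cm [-0.    4.34  0.07] twist 0.04 at shaker [-0.015   0.1504] tip z 0.1268 F [-0.5  1.6  0.1] t 8.1
```

```bash
python3 -m crank '[[[1,0,0.5,0,0],[1,0,1,0,0],[1,0,1.4,0,0],[1,0,1.8,0,0],[1,0,2.2,0,0],[1,0,2.6,0,0],[1,0,3,0,0],[1,0,3.4,0,0]]]';python3 -m crank '[[[1,0,0.3,0,0],[1,0,0.6,0,0],[1,0,0.8,0,0]]]'; python3 -c "
from h import *
go(-.015,.104,.126)"
```

```text
time_s: 8.9
position: [0.5129, 0.1483, 0.3168]
orientation: [0.995, 0.103, 0.0, -0.0]
force: [0.2, 1.2, -0.3]
gripper_width: 0.0004
grasp_force: 0.9
time_s: 9.2
position: [0.5147, 0.1401, 0.3168]
orientation: [0.995, 0.103, 0.0, 0.0]
force: [0.7, 1.8, -1.3]
gripper_width: 0.0004
grasp_force: 0.8
cm [-0.01  0.39  0.08] twist 0.01 at shaker [-0.0149  0.1079] tip z 0.1268 F [ 0.7  1.8 -1.3] t 9.2
```

```bash
python3 -m crank '[[[1,0,0.2,0,0],[1,0,0.3,0,0]]]';python3 -m crank '[[[1,0,0.1,0,0],[1,0,0.2,0,0]]]'; python3 -m crank '[[[1,0,0.1,0,0],[1,0,0.1,0,0]]]'; python3 -c "
from h import *
go(-.015,.104,.126)"
```

```text
time_s: 9.4
position: [0.5152, 0.1374, 0.3168]
orientation: [0.995, 0.103, 0.0, 0.0]
force: [1.2, 1.5, 0.5]
gripper_width: 0.0004
grasp_force: 0.8
time_s: 9.6
position: [0.5156, 0.1356, 0.3168]
orientation: [0.995, 0.103, 0.0, -0.0]
force: [1.4, 1.6, 0.7]
gripper_width: 0.0001
grasp_force: 0.8
time_s: 9.8
position: [0.5157, 0.1345, 0.3168]
orientation: [0.995, 0.103, -0.0, 0.0]
force: [0.4, 0.8, -0.1]
gripper_width: 0.0005
grasp_force: 0.5
cm [-0.   -0.18  0.08] twist 0.03 at shaker [-0.015   0.1022] tip z 0.1268 F [ 0.4  0.8 -0.1] t 9.8
```

```bash
python3 -m crank '[[[1,0,0.1,0,0],[1,0,0.2,0,0]]]';python3 -m crank '[[[1,0,0.1,0,0],[1,0,0.2,0,0]]]'; python3 -c "
from h import *
go(-.015,.104,.126)"
```

```text
time_s: 10.0
position: [0.5159, 0.1335, 0.3168]
orientation: [0.995, 0.103, -0.0, -0.002]
force: [-0.0, 9.2, 0.5]
gripper_width: 0.0007
grasp_force: 4.7
time_s: 10.2
position: [0.5161, 0.1326, 0.3169]
orientation: [0.995, 0.103, -0.0, -0.004]
force: [-2.4, 15.6, -0.1]
gripper_width: 0.0005
grasp_force: 8.0
cm [ 0.   -0.37  0.09] twist -0.0 at shaker [-0.015   0.1003] tip z 0.1269 F [-2.4 15.6 -0.1] t 10.2
```

```bash
python3 -m crank '[[[1,0,0.1,0,0],[1,0,0.1,0,0]]]'; python3 -m crank '[[[1,0,-1,0,0],[1,0,-4,0,0],[1,0,-8,0,0],[1,0,-10,0,0],[1,0,-10,-4,0],[1,0,-10,-8,0],[1,0,-10,-11,0]]]'; python3 -m crank '[[[1,0,-4,0,0],[1,0,-8,0,0],[1,0,-12,0,0],[1,0,-15,0,0],[1,0,-15,0,0]]]'; python3 - <<'E'
from h import *
go(-.015,.104,.126)
a=bot.capture("side")[140:290,180:370,::-1]; b=bot.capture("top")[70:220,210:400,::-1]
cv2.imwrite("pics/end.png",cv2.resize(np.hstack([a,b]),None,fx=2.1,fy=2.1,interpolation=cv2.INTER_CUBIC))
E
```

```text
time_s: 10.4
position: [0.5162, 0.1323, 0.3169]
orientation: [0.995, 0.103, -0.0, -0.005]
force: [-2.8, 17.2, 1.0]
gripper_width: 0.0006
grasp_force: 8.5
time_s: 11.1
position: [0.4962, 0.2278, 0.4291]
orientation: [0.995, 0.103, 0.001, 0.001]
force: [0.1, 0.2, 1.0]
gripper_width: 0.0001
grasp_force: 0.0
time_s: 11.6
position: [0.4645, 0.3768, 0.4263]
orientation: [0.994, 0.105, -0.0, 0.0]
force: [-0.2, 0.0, 0.3]
gripper_width: 0.0004
grasp_force: 0.0
cm [-0.04 24.58 11.05] twist 0.25 at shaker [-0.0156  0.3499] tip z 0.2363 F [-0.2  0.   0.3] t 11.6
```

View pics/end.png

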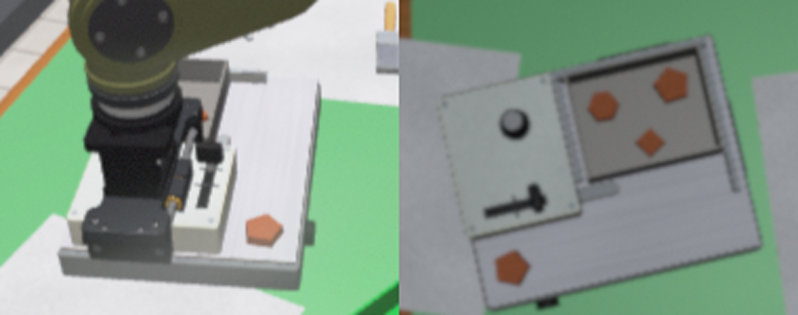

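The paddle is at the bay end of the slot (537,198), the bolt stands in front of the home tray (600,190), and everything else is in place. I check the paddle travel, then hand in.

```bash
python3 - <<'E'
from h import *
s=np.load("s.npy"); s[2]=.206
y=W2S(s,ray("top",((537-399)/2.1+210,198/2.1+70),.151)); print(y)
if y[1]<.095: print(bot.hand_in())
E
```

```text
[-0.01639878  0.08266207]
the job is handed in; nothing more can be done
None
```

The tray is home against the back stop, the lever is at its second stop with the bolt in front of the tray, and the job was handed in at about 12 s.

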